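# Load a cardboard tube on the cut-off station

## Task

Set up the tube cut-off station: lift the adjustable rest by its handle until its pawl holds it in the notch where its vee is level with the fixed vee. Then lay the long cardboard tube in the two vees without dropping it, and slide it along until its end is up against the stop plate. Leave the other things on the bench where they are.

Things in the scene. Friction and masses are not known exactly. Their poses are not given: they have to be found in the camera images.
- station: tube cut-off station, fixed to the bench: aluminium bed 80 mm wide, 400 mm long, with the adjustable rest at y = -50 mm, the fixed vee at y = +50 mm and the stop plate's face at y = +100 mm. Origin: underside of the bed midway between the vees; x away from the robot, y along the bed to the stop, z up. The gap between the vees is 76 mm long, free down to z = 40 mm
- fixed_vee (a point): middle of the bottom line of the fixed vee: a 90 degree steel vee, 24 mm thick along the station's y, open upward, 60 mm wide at the top, 30 mm deep, its bottom line 184.6 mm above the bench
- stop_face (a point): point on the face of the stop plate (upright dark steel plate 56 mm wide, 6 mm thick, top 240 mm above the bench), on the axis of a loaded tube
- rest_vee (a point): middle of the bottom line of the adjustable rest's vee, of the same shape and size as the fixed vee and always parallel to it; it moves up and down with the rest
- rest_handle (a point): grip point on the axis of the rest's lift handle: a level round steel bar, 16 mm in diameter, along the station's y, sticking out 74 mm from the outer (-y) face of the rest's vee, with a 20 mm ball at its end; the point is 43 mm out from that face, 55 mm from the vee's middle, and 6 mm below the vee's bottom line; it moves with the rest
- rest (a joint): height of the adjustable rest, m, up: notches every 0.010 from 0 to 0.060; starts at 0, 0.010 or 0.020; its vee is level with the fixed vee at 0.040. 0.45 kg; lifting takes 5 to 8 N. A spring pawl lets it rise and clicks in 1 to 2 mm above each notch; let go, the rest settles down on the highest notch passed. Too high, it comes down only with the pawl's tail (point pawl_tail) pressed
- long_tube: the long plain cardboard tube, 50 mm outer diameter, thick wall (10 mm), 200 mm long, about 0.19 kg, open at both ends, lying on the bench; grip it round the outside; origin in the middle of its axis, its own y along the axis (both ends are alike)
- short_tube: bystander: open cardboard tube of the same 50 mm diameter but only 110 mm long, lying on the bench; origin at its middle
- wide_tube: bystander: open cardboard tube 70 mm in diameter, 120 mm tall, standing on end; origin at the centre of its underside
- tape_roll: bystander: roll of brown packing tape 104 mm in diameter, 48 mm high, lying flat; origin at the centre of its underside
- paste_jar: bystander: clear jar with a white lid, 72 mm in diameter, 95 mm tall; origin at the centre of its underside
- water_bottle: bystander: plain clear bottle, 64 mm in diameter, 200 mm tall, standing; origin at the centre of its underside
- basin: bystander: small green plastic basin, 150 mm across, 55 mm tall; origin at the centre of its underside
- screwdriver: bystander: screwdriver 200 mm long, lying on the bench
- cutter (a point): centre of the cutter's white guard disc (112 mm across). The cutter with its grey motor is drawn back on the station's +x side: x = 60 to 230 mm, y = 55 to 220 mm, up to 270 mm above the bench; not used here
- loaded (a point): where the middle of the long tube's axis belongs when it is properly loaded: 220 mm above the bench, midway between the two vees; the loaded tube lies along the station's y
- pawl_tail (a point): end of the pawl's thumb tail, a small flat steel lever on the +x side of the rest's post; pressed down while the rest is lifted a little, it frees the rest to come down (not needed if the rest is not raised too far)
Mind the look-alikes: they are no part of the job. What is shaped like the long_tube but purple or turquoise is not meant.

How it is judged:
By the outcome, as a careful person would: the job done as asked, in the order asked, and still so for the second after the job is handed in, with the robot touching nothing.
It also fails if it takes over 58 s, if anything falls off the work surface, if the arm or the gripper's body presses on something with over 40 N, if the wrist force passes 120 N, or if a joint passes its speed limit or range.

## Robot

A 6-joint arm with a two-finger parallel gripper is mounted at the origin on the work surface. World frame = base frame: x ahead of the robot, y to its left, z up, the work surface at z = 0. Lengths are in mm, angles in rad, forces in N, time in s.
With the tool pointing down it reaches from about 350 to 875 mm from the base axis. Payload 4.2 kg.
Tool frame: the origin (TCP) lies midway between the tips of the shut fingers; the grasp point (between the pads) lies 19 mm behind it (grip_depth is the distance from the TCP to the grasp point, in mm); z points along the fingers, y is the direction in which the jaws open and shut (so a half turn about z gives the same grasp; the last joint's range is limited). The gripper opens to 87 mm and grips with 3 to 60 N. Pads are 19 mm wide; open, the fingers measure 117 mm over their backs; the gripper's body (75 mm by 190 mm) begins 51 mm behind the grasp point.
Start: joints at [-1.041, 0.385, 0.008, 0, -1.194, -0.259], TCP at [167.205, -602.197, 222.55] pointing down, gripper open.
Joint ranges: [-3.14, 3.14], [-1.21, 2.06], [-1.07, 1.41], [-3.16, 2.05], [-2.99, -0.16], [-3.1, 3.1]. Speed limits (rad/s): [2.79, 2.79, 3.14, 3.14, 3.14, 3.14].

## Interface

Orientations are given as a rotation vector (axis times angle).
In Python, from rig import state, camera, get_calibration, close_job, grip_depth gives the robot as it stands.
- The arm moves only by the tool carry_out, never from a script. Its argument "steps" is a list of rows, each a list of 3 entries, a list of its own where there are three numbers: the turn, a rotation vector about the tool's x, y, z in degrees, then the shift along the tool's x, y, z in mm, then the finger opening in mm, from 0 to 87. A call has 1 to 5 rows; each row is the pose to reach, as a shift and turn from the pose commanded when the call began, along the tool's axes at that moment; what a row does not reach only later rows make up. A row lasts 1/10 s, in which the tool goes at most 50 mm and 8.59 degrees, less where a joint would pass 70% of its speed; a pose out of reach is approached as far as the arm can. A call with a gripper value outside its range is refused whole. The fingers move at their own pace and stop on an object; "grip_force" is the grip in N (left out, the last holds). Time passes only in rows, so rows that repeat a pose let the fingers close. It gives the time, the measured TCP pose, the force and the opening at its end, in the units of the state.
- state(): the state, without advancing time (a new reading comes with each control period).
- camera(name): name is "scene" or "top"; returns the picture (400x640x3 uint8, red, green, blue); there is no depth.
- get_calibration(name): a dict with "intrinsics" (3x3 intrinsics, pixels), "dist_coeffs" ([k1, k2, p1, p2, k3] as OpenCV has them; the pictures are not rectified), "camera_from_world" (4x4, takes a point from world to camera coordinates). Camera axes: x right, y up, looking along -z (the intrinsics and any distortion apply to the point x, -y, -z); pixel columns grow to the right and rows downward; lengths in mm; the calibration is good to about 2 mm. A picture is of the moment at which its call begins. get_calibration takes no time and is no camera call.
- close_job(): hands the job in, once; it reports no verdict.
The state is a dict: "time_s": time; "joint_pos": joint angles; "dq": joint speeds; "joint_efforts": joint torques, N m; "ee_pos": TCP position; "tool_rot": TCP orientation; "wrist_force": force on the tool from outside, world axes, zero at the start; "ft_torque": the same for the moment, N m; "opening": finger opening in mm.
Only numpy, scipy, OpenCV 4.12 (cv2) and the standard library are available. Lean on these libraries where they do the work, as an engineer would, in place of code of your own. Each camera call takes 0.05 s, during which the arm holds its last target.

## Working session

There is one attempt and no reset: what is moved stays moved. The work goes in short steps, Python scripts to look and compute and a tool call to move; the robot and the scene stay as the last step left them, time stands still between calls to the robot, and variables do not carry over. Pictures are saved under pics/ and viewed, and the job is handed in when it is done.

Besides the shell and the picture viewer there is one more tool, called after "Request:" as name(argument=value, ...) on one line, values as JSON. carry_out: Moves the arm, as the interface text tells. Its arguments: {"type":"object","properties":{"steps":{"type":"array","items":{"type":"array"}},"grip_force":{"type":"number"}},"required":["steps"]}

```bash
ls; mkdir -p pics; python3 - <<'E'
from rig import *
import cv2, numpy as np
np.set_printoptions(suppress=True,precision=3)
print(state())
for n in("scene","top"):
    im=camera(n); cv2.imwrite(f"pics/{n}0.png",im[:,:,::-1])
    c=get_calibration(n); print(n,c)
print(grip_depth)
E
```

```text
pics
{'time_s': 0.0, 'joint_pos': array([-1.041,  0.386,  0.007, -0.001, -1.194, -0.259]), 'dq': array([ 0.   ,  0.   , -0.001, -0.   ,  0.001, -0.001]), 'joint_efforts': array([  0.001, -39.067,  18.741,   4.22 ,   0.011,  -0.   ]), 'ee_pos': array([ 167.053, -601.623,  221.455]), 'tool_rot': array([ 0.424, -3.112, -0.003]), 'wrist_force': array([-0.221, -0.34 ,  0.485]), 'ft_torque': array([ 0.017,  0.072, -0.044]), 'opening': 86.95961519625875}
scene {'intrinsics': array([[440.186,   0.   , 314.686],
       [  0.   , 440.186, 195.573],
       [  0.   ,   0.   ,   1.   ]]), 'dist_coeffs': array([-0.116,  0.   ,  0.   ,  0.   ,  0.   ]), 'camera_from_world': array([[   -0.867,     0.498,     0.003,   475.053],
       [   -0.433,    -0.755,     0.492,   138.265],
       [    0.247,     0.425,     0.871, -1847.988],
       [    0.   ,     0.   ,     0.   ,     1.   ]])}
top {'intrinsics': array([[514.222,   0.   , 322.408],
       [  0.   , 514.222, 200.475],
       [  0.   ,   0.   ,   1.   ]]), 'dist_coeffs': array([0.024, 0.   , 0.   , 0.   , 0.   ]), 'camera_from_world': array([[   -0.019,    -1.   ,    -0.022,    11.245],
       [    0.996,    -0.021,     0.082,  -542.214],
       [   -0.083,    -0.02 ,     0.996, -1640.423],
       [    0.   ,     0.   ,     0.   ,     1.   ]])}
18.700000000000003
```

View pics/scene0.png

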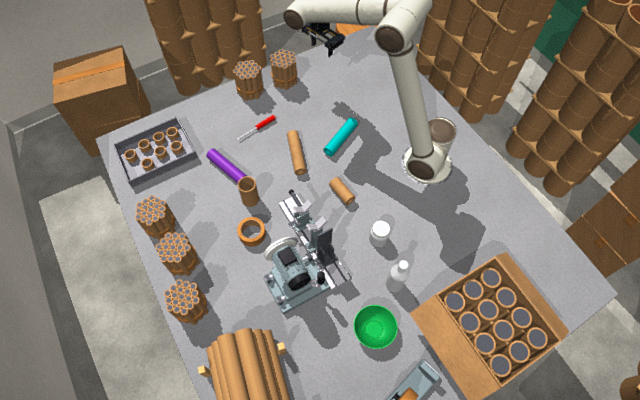

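View pics/top0.png

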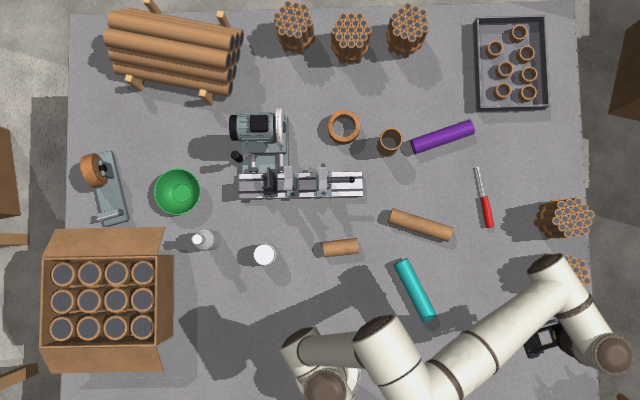

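The scene view shows the brown tubes at (297,152) and (342,190), and the station around (310,235). In the top view, these could be taken for the long tube:
- long brown tube (420,225)
- short brown tube (340,247)
- purple tube (442,137)
- turquoise tube (415,290)
- racked tubes (175,50)

By the description I choose (420,225). Next I check it, and the station, in crops.

```bash
cat > h.py <<'E'
import cv2, numpy as np
from rig import *
from scipy.spatial.transform import Rotation as R
np.set_printoptions(suppress=True,precision=2)
def proj(n,P):
    c=get_calibration(n);T=np.array(c["camera_from_world"]);P=np.atleast_2d(P).astype(float)
    q=P@T[:3,:3].T+T[:3,3]; q=q*[1,-1,-1]
    return cv2.projectPoints(q,np.zeros(3),np.zeros(3),np.array(c["intrinsics"]),np.array(c["dist_coeffs"]))[0][:,0]
def ray(n,px):
    c=get_calibration(n);T=np.array(c["camera_from_world"])
    u=cv2.undistortPoints(np.atleast_2d(px).astype(float).reshape(-1,1,2),np.array(c["intrinsics"]),np.array(c["dist_coeffs"]))[:,0]
    d=np.c_[u[:,0],-u[:,1],-np.ones(len(u))]@T[:3,:3]
    return -T[:3,:3].T@T[:3,3], d/np.linalg.norm(d,axis=1)[:,None]
def onplane(n,px,z):
    o,d=ray(n,px); return o+d*((z-o[2])/d[:,2])[:,None]
def tri(p1,p2):
    o1,d1=ray("scene",p1);o2,d2=ray("top",p2);d1=d1[0];d2=d2[0]
    s=np.linalg.lstsq(np.c_[d1,-d2],o2-o1,rcond=None)[0]
    a=o1+d1*s[0];b=o2+d2*s[1];return (a+b)/2,np.linalg.norm(a-b)
def crop(im,x0,y0,x1,y1,k,fn):
    cv2.imwrite(fn,cv2.resize(im[y0:y1,x0:x1,::-1],None,fx=k,fy=k,interpolation=cv2.INTER_CUBIC))
E
python3 - <<'E'
from h import *
t=cv2.imread("pics/top0.png")[:,:,::-1];s=cv2.imread("pics/scene0.png")[:,:,::-1]
crop(t,225,150,375,260,5,"pics/c1.png");crop(s,255,110,375,290,3.3,"pics/c2.png")
for n,im,box in(("top",t,(380,200,465,250)),("scene",s,(280,122,315,182))):
    x0,y0,x1,y1=box
    hsv=cv2.cvtColor(np.ascontiguousarray(im[y0:y1,x0:x1]),cv2.COLOR_RGB2HSV)
    m=((hsv[...,1]>90)&(hsv[...,2]>60)).astype(np.uint8)
    k,l,st,ce=cv2.connectedComponentsWithStats(m);i=1+np.argmax(st[1:,4])
    c=max(cv2.findContours((l==i).astype(np.uint8),cv2.RETR_EXTERNAL,2)[0],key=cv2.contourArea)
    r=cv2.minAreaRect(c);b=cv2.boxPoints(r)+[x0,y0];print(n,r,(b))
    print("on z25",onplane(n,b,25))
    print("centroid",ce[i]+[x0,y0], onplane(n,ce[i]+[x0,y0],30))
E
```

```text
top ((40.23639678955078, 24.757034301757812), (64.8422622680664, 14.727034568786621), 17.650123596191406) [[387.11 221.94]
 [391.57 207.91]
 [453.36 227.57]
 [448.9  241.6 ]]
on z25 [[ 468.64 -206.     25.  ]
 [ 513.44 -221.65   25.  ]
 [ 446.5  -416.13   25.  ]
 [ 402.15 -400.2    25.  ]]
centroid [420.12 224.7 ] [[ 457.55 -310.15   30.  ]]
scene ((16.192306518554688, 29.961538314819336), (45.10670852661133, 11.374735832214355), 78.69007110595703) [[286.19 130.96]
 [297.35 128.73]
 [306.19 172.96]
 [295.04 175.19]]
on z25 [[ 445.45 -425.54   25.  ]
 [ 397.79 -412.19   25.  ]
 [ 475.78 -195.09   25.  ]
 [ 520.32 -208.26   25.  ]]
centroid [296.11 152.19] [[ 463.5  -302.76   30.  ]]
```

View pics/c1.png

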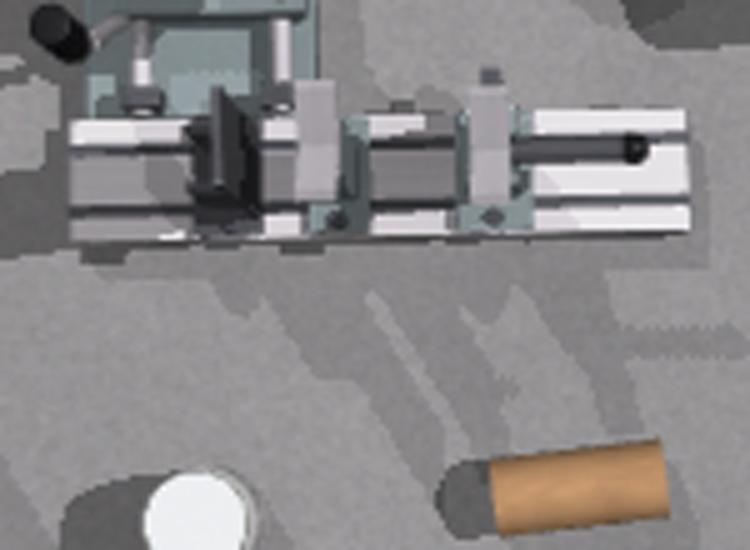

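View pics/c2.png

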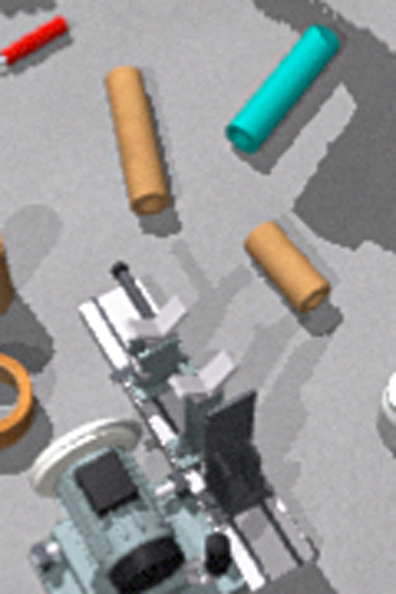

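```bash
python3 - <<'E'
from h import *
C1=lambda x,y:(225+x/5-.4,150+y/5-.4); C2=lambda x,y:(255+x/3.3-.35,110+y/3.3-.35)
print("ball",tri(C2(121,268),C1(636,148)))
print("bed +x-y",tri(C2(80,308),C1(688,110)))
for z in(20,30,40): print(z,onplane("top",[C1(688,110),C1(690,232),C1(70,120),C1(70,240)],z))
print("fixed",onplane("top",[C1(297,82),C1(336,82),C1(338,200),C1(300,200),C1(318,141)],214.6))
for z in(174.6,184.6,194.6): print("rest",z,onplane("top",[C1(474,85),C1(508,85),C1(508,203),C1(472,203),C1(490,144)],z))
t=cv2.imread("pics/top0.png")[:,:,::-1];s=cv2.imread("pics/scene0.png")[:,:,::-1]
crop(s,275,180,345,245,10,"pics/c3.png");crop(t,275,160,360,205,9,"pics/c4.png")
E
```

```text
ball (array([595.18, -91.84, 136.79]), np.float64(0.4417023821948336))
bed +x-y (array([ 634.74, -131.22,   16.3 ]), np.float64(0.8711801529989464))
20 [[ 633.87 -130.74   20.  ]
 [ 554.3  -130.     20.  ]
 [ 636.27  271.98   20.  ]
 [ 557.67  272.46   20.  ]]
30 [[ 632.49 -130.16   30.  ]
 [ 553.4  -129.41   30.  ]
 [ 634.87  270.14   30.  ]
 [ 556.75  270.62   30.  ]]
40 [[ 631.11 -129.57   40.  ]
 [ 552.5  -128.83   40.  ]
 [ 633.48  268.3    40.  ]
 [ 555.83  268.78   40.  ]]
fixed [[628.29 105.02 214.6 ]
 [627.79  82.54 214.6 ]
 [559.5   82.39 214.6 ]
 [559.97 104.21 214.6 ]
 [593.82  93.39 214.6 ]]
rest 174.6 [[630.25   4.13 174.6 ]
 [629.79 -15.95 174.6 ]
 [559.79 -14.55 174.6 ]
 [560.25   6.63 174.6 ]
 [594.96  -4.64 174.6 ]]
rest 184.6 [[628.75   3.88 184.6 ]
 [628.3  -16.06 184.6 ]
 [558.76 -14.68 184.6 ]
 [559.21   6.36 184.6 ]
 [593.7   -4.83 184.6 ]]
rest 194.6 [[627.25   3.63 194.6 ]
 [626.8  -16.18 194.6 ]
 [557.73 -14.8  194.6 ]
 [558.18   6.1  194.6 ]
 [592.44  -5.02 194.6 ]]
```

View pics/c3.png

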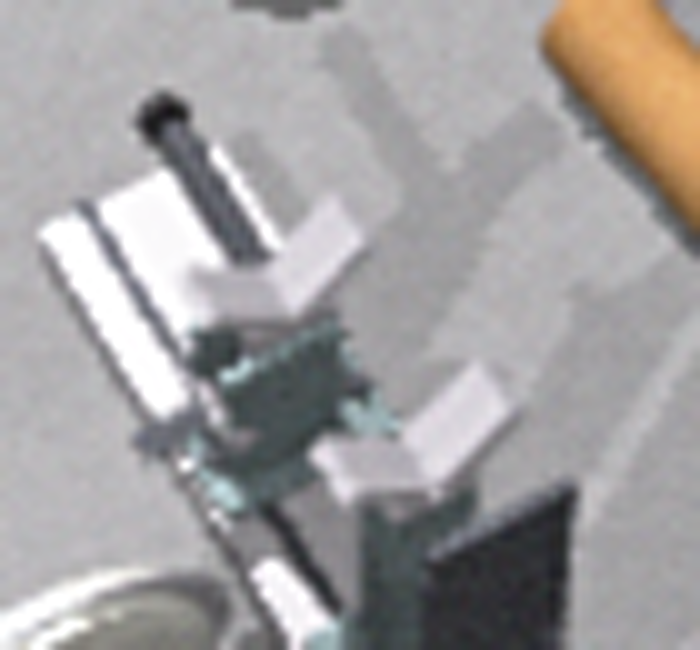

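View pics/c4.png

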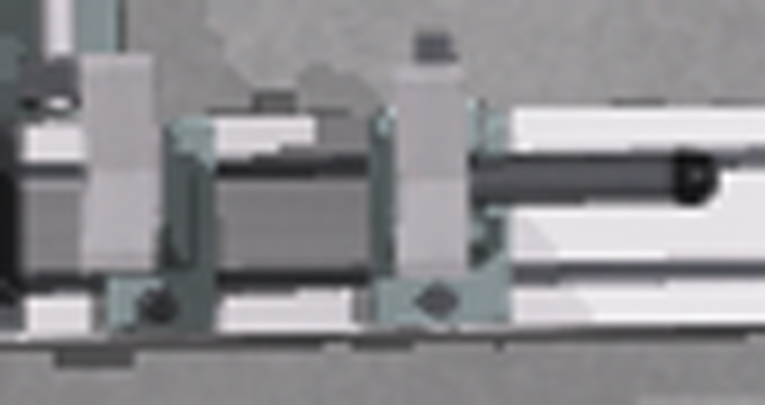

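```bash
python3 - <<'E'
from h import *
C3=lambda x,y:(275+x/10-.45,180+y/10-.45); C4=lambda x,y:(275+x/9-.45,160+y/9-.45)
for n,a,b in(("ball",(163,115),(695,179)),("rest+y",(290,317),(399,177)),("fix+y",(436,491),(82,170)),("fix-y",(402,443),(157,170)),
 ("rest tip -x +y",(366,240),(400,275)),("rest tip -x -y",(330,200),(466,275)),("fix tip -x +y",(515,408),(82,270)),("fix tip -x -y",(480,362),(157,270))):
    print(n,*tri(C3(*a),C4(*b)))
# predictions
x0,y0=594.5,44
for r in(0,10,20):
  print(r,"ball",proj("scene",[x0,y0-50-12-74-5,138.6+r])[0], "rest+y",proj("scene",[x0,y0-38,144.6+r])[0])
print([C3(163,115),C3(290,317)])
E
```

```text
ball [595.64 -92.48 134.5 ] 1.7875508778649816
rest+y [597.56   6.83 140.86] 1.3852364599512286
fix+y [596.91 109.07 182.85] 1.449112723752076
fix-y [596.82  85.19 177.42] 0.8529299667622747
rest tip -x +y [563.46   5.49 164.81] 4.750625496417166
rest tip -x -y [564.4  -16.79 159.75] 6.909864417315896
fix tip -x +y [562.88 106.25 206.85] 4.693012557707698
fix tip -x -y [562.86  82.76 200.93] 4.359647408716609
0 ball [290.73 189.48] rest+y [304.35 210.24]
10 ball [290.61 188.1 ] rest+y [304.31 208.93]
20 ball [290.49 186.71] rest+y [304.26 207.62]
[(290.85, 191.05), (303.55, 211.25)]
```

The rest vee's bottom line reads 141 mm against 183 mm for the fixed vee, so the rest is at 0 and needs a 40 mm lift. The handle axis is near x=595.5 and its grip point near y=-60. The long tube is centred near (458.5,-310.5), with its axis 19° from y. The crops show it brown and about 200 mm long, so it is the right one.

```bash
cat >> h.py <<'E'
def plan(pos,phi=0.):
    # phi: deg, direction of the horizontal object's axis from world y toward x; jaws across it, tool y ~ -x
    s=state();R0=R.from_rotvec(s["tool_rot"]);p=np.radians(phi)
    x=np.array([-np.sin(p),-np.cos(p),0]);y=np.array([-np.cos(p),np.sin(p),0]);z=np.array([0,0,-1.])
    Rt=R.from_matrix(np.c_[x,y,z])
    print("t",s["time_s"],"pos",s["ee_pos"],"open",s["opening"],"F",s["wrist_force"],"q",s["joint_pos"])
    print("turn",np.degrees((R0.inv()*Rt).as_rotvec()),"shift",R0.inv().apply(np.array(pos)-s["ee_pos"]))
E
python3 -c "
from h import *
plan([595.5,-60,225],0.3)"
```

```text
t 0.1 pos [ 167.08 -601.7   221.58] open 87.02216965819423 F [-0.35  0.11  0.12] q [-1.04  0.39  0.01 -0.   -1.19 -0.26]
turn [  0.1    0.07 -74.19] shift [-557.65  407.46   -2.67]
```

Request:
carry_out(steps=[[[0,0,-74.2],[-558,407,-3],87],[[0,0,-74.2],[-558,407,-3],87],[[0,0,-74.2],[-558,407,-3],87],[[0,0,-74.2],[-558,407,-3],87],[[0,0,-74.2],[-558,407,-3],87]])

```text
time_s: 0.6
ee_pos: [323.1, -404.4, 223.3]
tool_rot: [1.543, -2.737, -0.001]
wrist_force: [0.7, -0.6, 0.5]
opening: 87.2
```

```bash
python3 -c "
from h import *
plan([595.5,-60,225],0.3)"
```

```text
t 0.6 pos [ 323.07 -404.38  223.32] open 87.15851052214323 F [ 0.68 -0.61  0.49] q [-0.58  0.2  -0.25 -0.   -1.12  0.04]
turn [  0.03   0.02 -30.88] shift [-435.68  -54.77   -1.63]
```

Request:
carry_out(steps=[[[0,0,-30.9],[-435,-55,-2],87],[[0,0,-30.9],[-435,-55,-2],87],[[0,0,-30.9],[-435,-55,-2],87],[[0,0,-30.9],[-435,-55,-2],87],[[0,0,-30.9],[-435,-55,-2],87]])

```text
time_s: 1.1
ee_pos: [479.5, -209.2, 224.7]
tool_rot: [2.211, -2.231, -0.0]
wrist_force: [0.1, -0.2, -0.4]
opening: 86.8
```

```bash
python3 -c "
from h import *
plan([595.5,-60,225],0.3)"
```

```text
t 1.1 pos [ 479.5  -209.18  224.67] open 86.84340935395748 F [ 0.11 -0.21 -0.41] q [-0.1   0.21 -0.24 -0.   -1.13  0.09]
turn [ 0.01  0.01 -0.21] shift [-150.21 -114.67   -0.33]
```

Request:
carry_out(steps=[[[0,0,0],[-150,-115,0],87],[[0,0,0],[-150,-115,0],87],[[0,0,0],[-150,-115,0],87],[[0,0,0],[-150,-115,0],87],[[0,0,0],[-150,-115,0],87]])

```text
time_s: 1.6
ee_pos: [597.6, -58.7, 223.4]
tool_rot: [2.215, -2.228, -0.001]
wrist_force: [-0.3, 0.3, -0.2]
opening: 86.7
```

```bash
python3 -c "
from h import *
im=camera('top');crop(im,270,140,390,230,6,'pics/t1.png')
im=camera('scene');crop(im,250,110,380,260,4,'pics/s1.png')
plan([595.5,-60,120],0.3)"
```

```text
t 1.7 pos [595.17 -61.64 223.71] open 87.10161424870125 F [-0.55 -0.4  -0.19] q [ 0.17  0.34 -0.06 -0.   -1.18 -0.18]
turn [ 0.13 -0.01 -0.23] shift [ -1.65  -0.54 103.71]
```

View pics/s1.png

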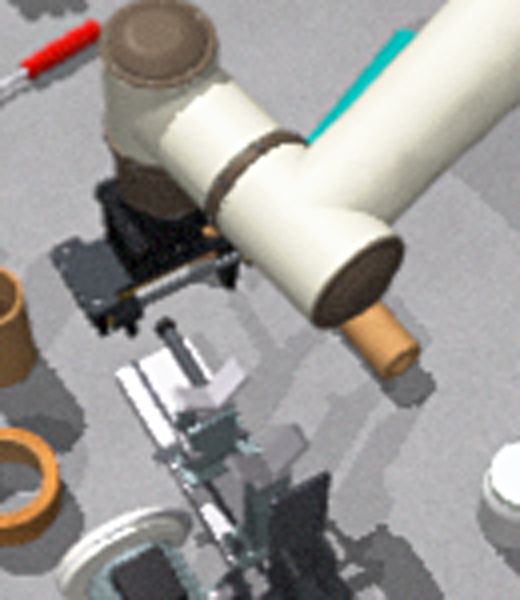

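The gripper is jaws-across above the handle, whose ball is at (167,325) in the crop. I descend.

Request:
carry_out(steps=[[[0,0,0],[-2,0,40],87],[[0,0,0],[-2,0,75],87],[[0,0,0],[-2,0,95],60],[[0,0,0],[-2,0,104],45],[[0,0,0],[-2,0,104],30]], grip_force=10)

```text
time_s: 2.2
ee_pos: [594.3, -61.5, 119.9]
tool_rot: [2.207, -2.233, -0.002]
wrist_force: [-0.2, -0.0, 0.4]
opening: 70.6
```

Request:
carry_out(steps=[[[0,0,0],[0,0,0],24],[[0,0,0],[0,0,0],20],[[0,0,0],[0,0,0],17],[[0,0,0],[0,0,0],10],[[0,0,0],[0,0,0],10]], grip_force=10)

```text
time_s: 2.7
ee_pos: [595.6, -60.3, 121.2]
tool_rot: [-2.209, 2.233, -0.001]
wrist_force: [-0.3, -0.1, 0.6]
opening: 30.8
```

Request:
carry_out(steps=[[[0,0,0],[0,0,0],10],[[0,0,0],[0,0,0],10],[[0,0,0],[0,0,0],10],[[0,0,0],[0,0,0],10]], grip_force=10)

```text
time_s: 3.1
ee_pos: [596.8, -60.3, 121.0]
tool_rot: [-2.208, 2.231, -0.003]
wrist_force: [5.2, -0.6, -2.6]
opening: 15.5
```

```bash
python3 -c "
from h import *
plan([595.5,-60,120],0.3);print(state()['ft_torque'])"
```

```text
t 3.1 pos [596.84 -60.31 121.02] open 15.46965674634322 F [ 5.17 -0.63 -2.62] q [ 0.17  0.43 -0.2   0.   -0.94 -0.18]
turn [-0.18  0.   -0.29] shift [-0.29  1.34  1.02]
[-0.21 -1.31 -0.  ]
```

Request:
carry_out(steps=[[[0,0,0],[0,-1,0],8],[[0,0,0],[0,-1.5,0],8],[[0,0,0],[0,-1.5,-5],8],[[0,0,0],[0,-1.5,-12],8],[[0,0,0],[0,-1.5,-20],8]], grip_force=45)

```text
time_s: 3.6
ee_pos: [596.7, -60.3, 139.4]
tool_rot: [2.209, -2.234, -0.002]
wrist_force: [5.9, -1.6, -9.2]
opening: 14.5
```

```bash
python3 -c "
from h import *
plan([595.5,-60,166],0.3);print(state()['ft_torque'])"
```

```text
t 3.6 pos [596.73 -60.29 139.36] open 14.534863845098561 F [ 5.87 -1.56 -9.19] q [ 0.17  0.41 -0.17 -0.   -0.99 -0.18]
turn [ 0.06  0.03 -0.34] shift [ -0.29   1.26 -26.64]
[-0.27 -1.65  0.08]
```

Request:
carry_out(steps=[[[0,0,0],[0,0,-9],8],[[0,0,0],[0,0,-18],8],[[0,0,0],[0,0,-25.5],8],[[0,0,0],[0,0,-25.5],8],[[0,0,0],[0,0,-25.5],8]], grip_force=45)

```text
time_s: 4.1
ee_pos: [596.7, -60.3, 165.8]
tool_rot: [2.209, -2.233, -0.001]
wrist_force: [3.8, -0.1, -4.8]
opening: 14.6
```

```bash
python3 -c "
from h import *
im=camera('scene');crop(im,250,130,370,250,5,'pics/s2.png')
plan([595.5,-60,166],0.3);print(state()['ft_torque'])"
```

```text
t 4.15 pos [596.75 -60.28 165.79] open 14.716314272967255 F [ 3.6   0.11 -4.16] q [ 0.17  0.39 -0.14 -0.   -1.05 -0.18]
turn [ 0.03  0.01 -0.32] shift [-0.27  1.25 -0.21]
[ 0.09 -1.02  0.03]
```

View pics/s2.png

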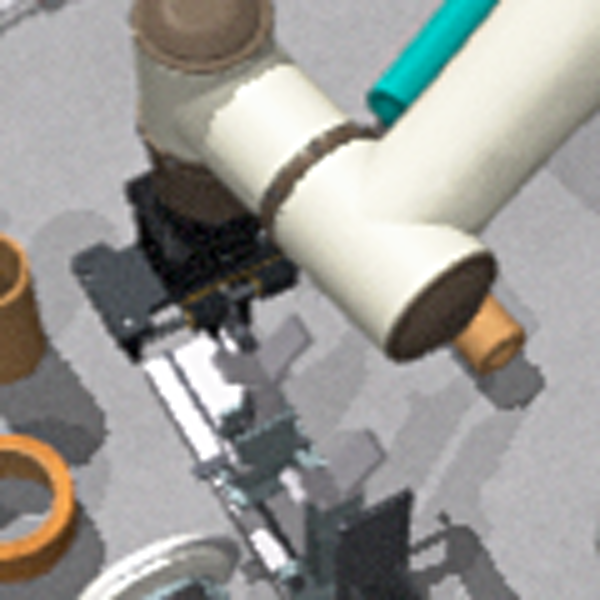

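The rest has risen with the gripper, its vee near (262,355) in the crop. I lower it slightly to feel the pawl, then release.

Request:
carry_out(steps=[[[0,0,0],[0,0,2],8],[[0,0,0],[0,0,4],8],[[0,0,0],[0,0,5.5],8],[[0,0,0],[0,0,5.5],8]], grip_force=45)

```text
time_s: 4.55
ee_pos: [596.8, -60.3, 160.8]
tool_rot: [2.21, -2.233, -0.0]
wrist_force: [3.6, 0.2, -3.4]
opening: 14.8
```

Request:
carry_out(steps=[[[0,0,0],[0,0,0],40],[[0,0,0],[0,0,0],70],[[0,0,0],[0,0,0],87],[[0,0,0],[0,0,0],87],[[0,0,0],[0,0,0],87]], grip_force=20)

```text
time_s: 5.05
ee_pos: [596.7, -60.5, 160.9]
tool_rot: [2.209, -2.233, -0.0]
wrist_force: [-0.0, -0.5, 0.8]
opening: 46.8
```

Request:
carry_out(steps=[[[0,0,0],[0,0,0],87],[[0,0,0],[0,0,-20],87],[[0,0,0],[0,0,-60],87],[[0,0,0],[40,30,-100],87],[[0,0,0],[80,60,-100],87]])

```text
time_s: 5.55
ee_pos: [545.3, -130.8, 263.3]
tool_rot: [-2.21, 2.226, -0.01]
wrist_force: [0.1, -0.2, -1.3]
opening: 83.8
```

```bash
python3 -c "
from h import *
plan([458.5,-310.5,150],19.1)"
```

```text
t 5.55 pos [ 545.27 -130.77  263.28] open 83.77068150753989 F [ 0.13 -0.18 -1.34] q [ 0.05  0.24 -0.09  0.   -1.23 -0.06]
turn [-0.46  0.   18.69] shift [180.21  86.39 112.82]
```

Request:
carry_out(steps=[[[0,0,18.7],[180,86,113],87],[[0,0,18.7],[180,86,113],87],[[0,0,18.7],[180,86,113],87],[[0,0,18.7],[180,86,113],87],[[0,0,18.7],[180,86,113],87]])

```text
time_s: 6.05
ee_pos: [452.5, -311.4, 144.2]
tool_rot: [1.813, -2.563, -0.004]
wrist_force: [-0.1, 1.0, 0.5]
opening: 87.1
```

Request:
carry_out(steps=[[[0,0,0],[0,0,0],87]])

```text
time_s: 6.15
ee_pos: [451.9, -311.3, 143.6]
tool_rot: [1.809, -2.564, -0.008]
wrist_force: [0.1, 0.4, 0.5]
opening: 87.0
```

```bash
python3 - <<'E'
from h import *
im=camera('top');crop(im,225,130,475,290,3.2,'pics/t3.png');cv2.imwrite('pics/t3f.png',im[:,:,::-1])
im=camera('scene');cv2.imwrite('pics/s3f.png',im[:,:,::-1]);crop(im,255,110,365,250,4.2,'pics/s3.png')
plan([458.5,-310.5,8],19.1)
E
```

```text
t 6.25 pos [ 455.04 -310.17  146.14] open 87.10393645100442 F [0.67 0.15 0.61] q [-0.3   0.33 -0.29  0.   -0.96 -0.03]
turn [ 0.01 -0.01 -0.28] shift [ -0.86  -3.4  138.14]
```

View pics/t3.png

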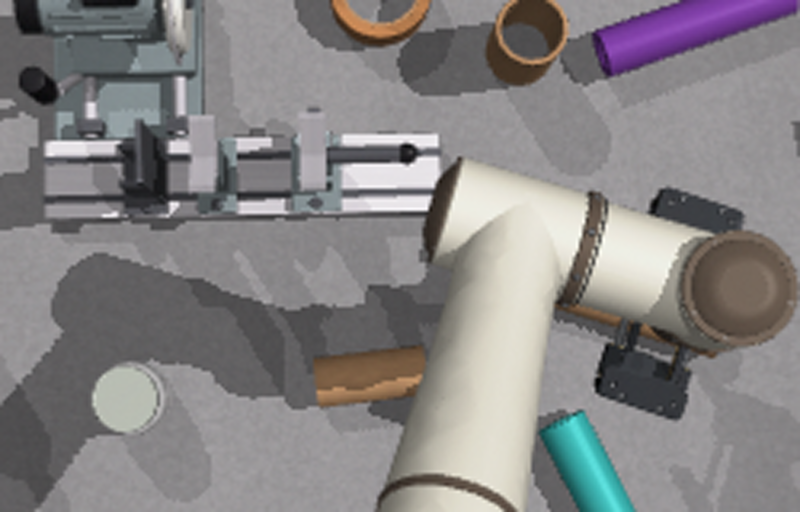

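View pics/s3.png

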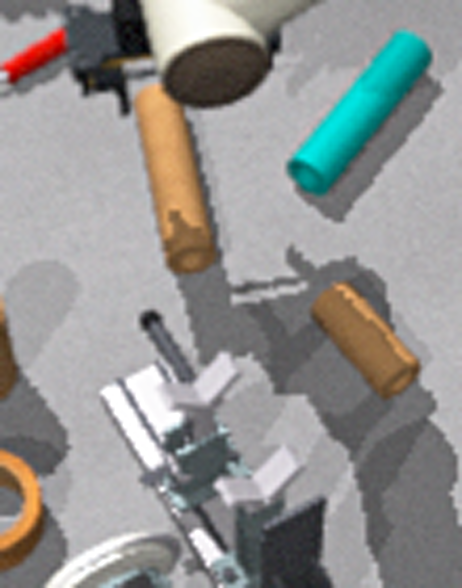

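Both vees are visible: in the scene crop the rest valley is near (195,405) and the fixed valley near (253,500). I measure their heights in a larger crop.

```bash
python3 - <<'E'
from h import *
s=cv2.imread('pics/s3f.png')[:,:,::-1];t=cv2.imread('pics/t3f.png')[:,:,::-1]
crop(s,275,180,345,245,10,"pics/c5.png");crop(t,275,160,360,205,9,"pics/c6.png")
E
```

```text
(no output)
```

View pics/c5.png

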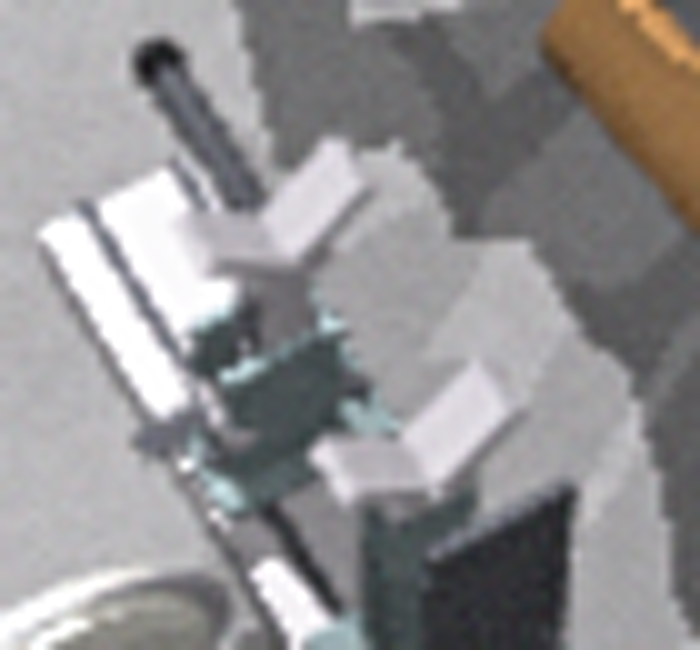

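View pics/c6.png

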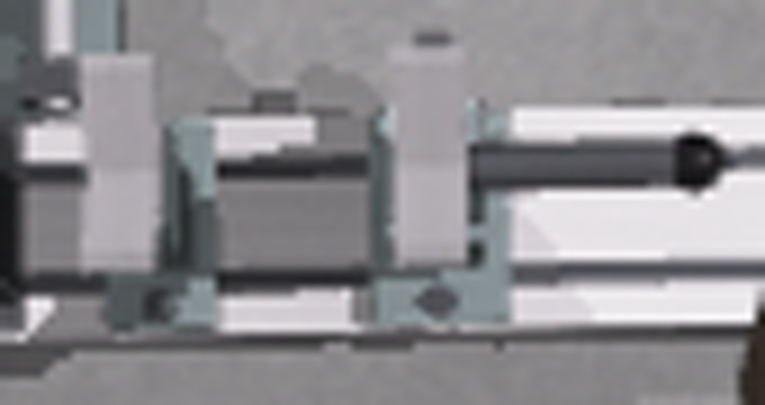

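The rest valley has moved 5.3 to 5.5 px up the image. At 1.33 px per 10 mm that is 40 mm, so the rest is in the right notch. Next I grasp the long tube.

Request:
carry_out(steps=[[[0,0,0],[-1,-3.5,45],87],[[0,0,0],[-1,-3.5,90],87],[[0,0,0],[-1,-3.5,120],87],[[0,0,0],[-1,-3.5,136],87],[[0,0,0],[-1,-3.5,137],80]], grip_force=8)

```text
time_s: 6.75
ee_pos: [458.8, -308.5, 7.7]
tool_rot: [1.819, -2.559, -0.004]
wrist_force: [-0.6, 0.7, -0.1]
opening: 84.0
```

Request:
carry_out(steps=[[[0,0,0],[0,0,0],65],[[0,0,0],[0,0,0],55],[[0,0,0],[0,0,0],45],[[0,0,0],[0,0,0],45],[[0,0,0],[0,0,0],45]], grip_force=8)

```text
time_s: 7.25
ee_pos: [459.3, -310.2, 9.9]
tool_rot: [-1.817, 2.562, -0.002]
wrist_force: [-0.2, 1.0, 2.8]
opening: 49.5
```

```bash
python3 -c "
from h import *
plan([458.5,-310.5,8],19.1);print(state()['ft_torque'])"
```

```text
t 7.25 pos [ 459.29 -310.17    9.91] open 49.511268606141996 F [-0.25  0.97  2.76] q [-0.3   0.51 -0.41  0.   -0.64 -0.04]
turn [-0.11 -0.   -0.21] shift [0.57 0.64 1.91]
[ 0.15 -0.02  0.04]
```

Request:
carry_out(steps=[[[0,0,0],[0,0,0],40],[[0,0,0],[0,0,0],40],[[0,0,0],[0,0,-10],40],[[0,0,0],[0,0,-40],40],[[0,0,0],[0,0,-80],40]], grip_force=25)

```text
time_s: 7.75
ee_pos: [456.4, -309.1, 87.8]
tool_rot: [1.814, -2.56, -0.01]
wrist_force: [1.2, 0.1, -2.4]
opening: 49.2
```

```bash
python3 -c "
from h import *
plan([597.3,25,255],0.3);print(state()['ft_torque'])"
```

```text
t 7.75 pos [ 456.39 -309.07   87.77] open 49.166837825692895 F [ 1.19  0.1  -2.37] q [-0.3   0.4  -0.35 -0.   -0.83 -0.04]
turn [  0.4    0.1  -19.06] shift [-361.97  -20.97 -167.21]
[-0.   -0.06 -0.01]
```

Lift straight up first (with the turn), then travel.

Request:
carry_out(steps=[[[0,0,0],[0,0,-40],40],[[0,0,-5],[0,0,-80],40],[[0,0,-10],[0,0,-120],40],[[0,0,-15],[-20,0,-150],40],[[0,0,-19],[-55,-3,-168],40]])

```text
time_s: 8.25
ee_pos: [479.3, -259.8, 259.9]
tool_rot: [-2.214, 2.227, -0.004]
wrist_force: [0.3, -0.5, -2.1]
opening: 49.6
```

```bash
python3 -c "
from h import *
plan([597.3,25,255],0.3);print(state()['ft_torque'])"
```

```text
t 8.25 pos [ 479.34 -259.76  259.9 ] open 49.633753883431666 F [ 0.32 -0.53 -2.07] q [-0.2   0.22 -0.13  0.   -1.22  0.19]
turn [-0.16 -0.05 -0.03] shift [-285.44 -116.32    4.96]
[ 0.06 -0.07 -0.01]
```

Request:
carry_out(steps=[[[0,0,0],[-46,-18,0],40],[[0,0,0],[-92,-37,0],40],[[0,0,0],[-138,-56,0],40],[[0,0,0],[-184,-75,0],40],[[0,0,0],[-225,-92,0],40]])

```text
time_s: 8.75
ee_pos: [572.6, -32.4, 256.7]
tool_rot: [2.215, -2.227, -0.002]
wrist_force: [0.9, -0.8, -2.3]
opening: 49.5
```

```bash
python3 -c "
from h import *
plan([597.3,25,255],0.3)"
```

```text
t 8.75 pos [572.57 -32.37 256.66] open 49.517572108979934 F [ 0.87 -0.76 -2.29] q [ 0.23  0.28 -0.06 -0.   -1.23 -0.23]
turn [0.1  0.02 0.  ] shift [-57.49 -24.44   1.64]
```

Request:
carry_out(steps=[[[0,0,0],[-35,-15,0],40],[[0,0,0],[-57,-24,0],40],[[0,0,0],[-57,-24,0],40],[[0,0,0],[-57,-24,0],40]])

```text
time_s: 9.15
ee_pos: [596.5, 22.5, 256.2]
tool_rot: [2.215, -2.225, -0.002]
wrist_force: [-0.9, 0.1, -2.1]
opening: 49.5
```

```bash
python3 - <<'E'
from h import *
im=camera('scene');crop(im,245,110,365,260,4,'pics/s4.png')
im=camera('top');crop(im,225,100,375,230,5,'pics/t4.png')
plan([597.3,28,205],0.3);print(state()['ft_torque'])
E
```

```text
t 9.25 pos [596.55  21.47 256.84] open 49.70955520544991 F [ 0.49 -0.13 -2.1 ] q [ 0.31  0.32 -0.01 -0.   -1.25 -0.31]
turn [ 0.08 -0.01 -0.07] shift [-6.54 -0.78 51.84]
[0.   0.11 0.  ]
```

View pics/s4.png

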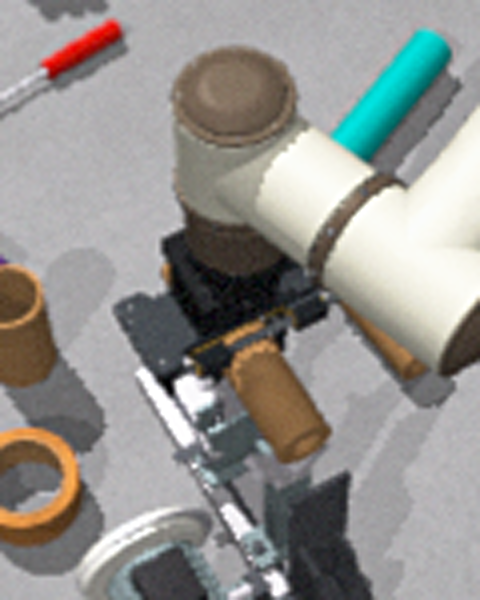

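View pics/t4.png

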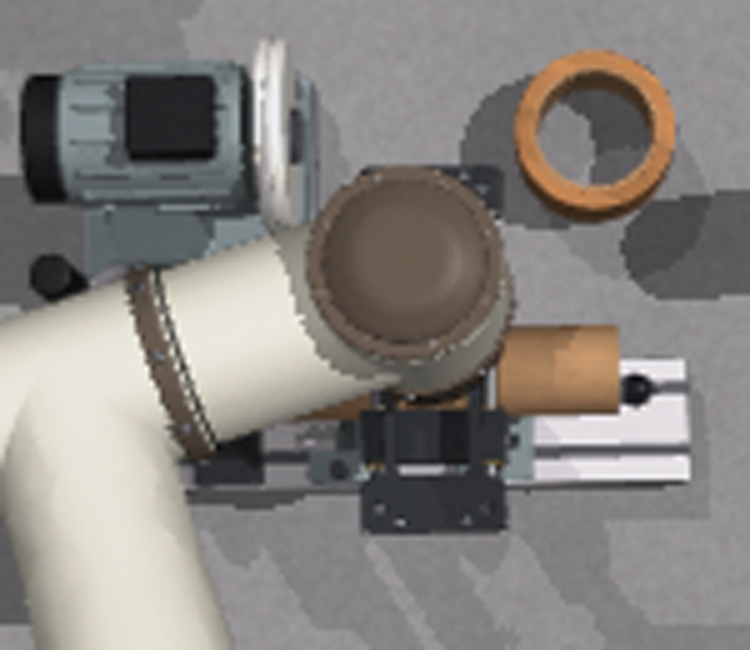

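```bash
python3 - <<'E'
from h import *
C=lambda x,y:(225+x/5-.4,100+y/5-.4)
print(onplane("top",[C(619,326),C(619,412),C(505,328),C(505,412)],272))
D=lambda x,y:(245+x/4-.4,110+y/4-.4)
print(onplane("scene",[D(305,445)],272), proj("top",[597,28,272]))
E
```

```text
[[618.85 -78.4  272.  ]
 [571.11 -77.28 272.  ]
 [619.17 -15.48 272.  ]
 [572.49 -14.56 272.  ]]
[[597.92 124.88 272.  ]] [[310.01 173.51]]
```

The tube lies over both vees, parallel to the bed and gripped at mid-length. Its -y end is at y=-78 and its +y end near y=123, so the stop at y≈145 is about 22 mm further. I lower it.

Request:
carry_out(steps=[[[0,0,0],[-4,-1,15],40],[[0,0,0],[-4,-1,30],40],[[0,0,0],[-4,-1,40],40],[[0,0,0],[-4,-1,46],40],[[0,0,0],[-4,-1,46],40]])

```text
time_s: 9.75
ee_pos: [597.8, 25.6, 210.4]
tool_rot: [2.213, -2.227, -0.001]
wrist_force: [-0.3, 0.4, -3.7]
opening: 49.7
```

Request:
carry_out(steps=[[[0,0,0],[0,0,1],40],[[0,0,0],[0,0,2],40],[[0,0,0],[0,0,3],40],[[0,0,0],[0,0,3],40]])

```text
time_s: 10.15
ee_pos: [598.4, 26.4, 208.3]
tool_rot: [-2.215, 2.227, -0.0]
wrist_force: [0.3, -0.5, -2.7]
opening: 49.3
```

```bash
python3 -c "
from h import *
plan([597.3,44.5,205],0.3);print(state()['ft_torque'])"
```

```text
t 10.15 pos [598.36  26.41 208.29] open 49.328084579601295 F [ 0.26 -0.47 -2.71] q [ 0.31  0.35 -0.08 -0.   -1.14 -0.32]
turn [-0.01  0.01 -0.  ] shift [-18.08   1.15   3.29]
[-0.01  0.19 -0.02]
```

Request:
carry_out(steps=[[[0,0,0],[0,0.5,1],40],[[0,0,0],[0,0.5,2],40],[[0,0,0],[0,0.5,3],40],[[0,0,0],[0,0.5,3],40]], grip_force=15)

```text
time_s: 10.55
ee_pos: [597.8, 26.3, 205.6]
tool_rot: [-2.216, 2.227, -0.0]
wrist_force: [-1.6, 0.9, 1.0]
opening: 49.6
```

```bash
python3 -c "
from h import *
plan([597.3,44.5,205],0.3);print(state()['ft_torque'])"
```

```text
t 10.55 pos [597.79  26.33 205.61] open 49.59199161306242 F [-1.61  0.86  0.99] q [ 0.31  0.35 -0.09  0.   -1.13 -0.32]
turn [-0.01 -0.01 -0.  ] shift [-18.17   0.58   0.61]
[ 0.13  0.52 -0.  ]
```

Contact has begun. I settle slightly more.

Request:
carry_out(steps=[[[0,0,0],[0,0.5,0.5],40],[[0,0,0],[0,0.8,1],40],[[0,0,0],[0,0.8,1],40]], grip_force=15)

```text
time_s: 10.85
ee_pos: [597.4, 26.3, 205.1]
tool_rot: [-2.215, 2.226, -0.002]
wrist_force: [-1.3, 0.9, 5.0]
opening: 49.5
```

```bash
python3 -c "
from h import *
plan([597.3,44.5,205],0.3);print(state()['ft_torque'])
im=camera('scene');crop(im,245,110,365,260,4,'pics/s5.png')"
```

```text
t 10.85 pos [597.4   26.29 205.12] open 49.510533995290224 F [-1.3   0.88  5.05] q [ 0.31  0.35 -0.09  0.   -1.13 -0.32]
turn [-0.09 -0.    0.01] shift [-18.21   0.19   0.12]
[0.03 0.59 0.07]
```

View pics/s5.png

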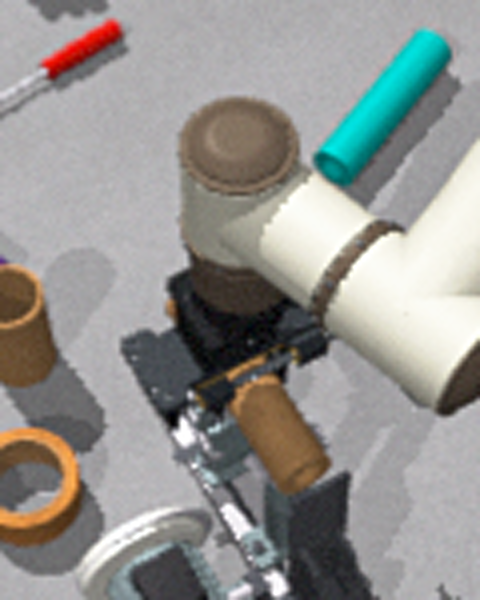

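The tube sits in the vees, its +y end at crop (305,470), short of the stop plate. I slide it toward the stop.

Request:
carry_out(steps=[[[0,0,0],[-4,0,-0.3],40],[[0,0,0],[-8,0,-0.3],40],[[0,0,0],[-12,0,-0.3],40],[[0,0,0],[-14,0,-0.3],40],[[0,0,0],[-15,0,-0.3],40]])

```text
time_s: 11.4
ee_pos: [596.8, 40.1, 204.7]
tool_rot: [2.213, -2.226, 0.002]
wrist_force: [-1.7, -5.4, 4.7]
opening: 49.5
```

Request:
carry_out(steps=[[[0,0,0],[-1,0,0],40],[[0,0,0],[-2,0,0],40],[[0,0,0],[-2,0,0],40]])

```text
time_s: 11.7
ee_pos: [596.8, 42.0, 204.7]
tool_rot: [2.213, -2.226, 0.002]
wrist_force: [-1.3, -5.3, 4.4]
opening: 49.9
```

Request:
carry_out(steps=[[[0,0,0],[-1,0,0],40],[[0,0,0],[-2,0,0],40],[[0,0,0],[-2,0,0],40]])

```text
time_s: 12.0
ee_pos: [596.8, 44.0, 204.6]
tool_rot: [2.213, -2.226, 0.002]
wrist_force: [-2.2, -4.8, 4.3]
opening: 49.7
```

Request:
carry_out(steps=[[[0,0,0],[-1,0,0],40],[[0,0,0],[-1,0,0],40]])

```text
time_s: 12.2
ee_pos: [596.8, 44.9, 204.7]
tool_rot: [2.213, -2.226, 0.002]
wrist_force: [-2.9, -4.9, 5.4]
opening: 49.7
```

Request:
carry_out(steps=[[[0,0,0],[-1,0,0],40],[[0,0,0],[-1,0,0],40]])

```text
time_s: 12.4
ee_pos: [596.8, 45.1, 204.7]
tool_rot: [2.212, -2.225, 0.003]
wrist_force: [-1.2, -7.8, 4.0]
opening: 49.6
```

Request:
carry_out(steps=[[[0,0,0],[-1,0,0],40],[[0,0,0],[-1,0,0],40]])

```text
time_s: 12.6
ee_pos: [596.8, 45.1, 204.7]
tool_rot: [2.211, -2.225, 0.004]
wrist_force: [-0.2, -11.4, 3.5]
opening: 49.6
```

```bash
python3 -c "
from h import *
im=camera('scene');crop(im,275,170,355,260,6.5,'pics/s6.png')
im=camera('top');crop(im,225,130,375,230,5,'pics/t6.png')
plan([597.3,44.5,205],0.3);print(state()['ft_torque'])"
```

```text
t 12.7 pos [596.79  45.06 204.72] open 49.54405039132856 F [  0.18 -10.51   3.87] q [ 0.35  0.35 -0.09  0.01 -1.13 -0.36]
turn [ 0.11 -0.32 -0.05] shift [ 0.56 -0.51 -0.28]
[-3.01  0.27  0.05]
```

View pics/s6.png

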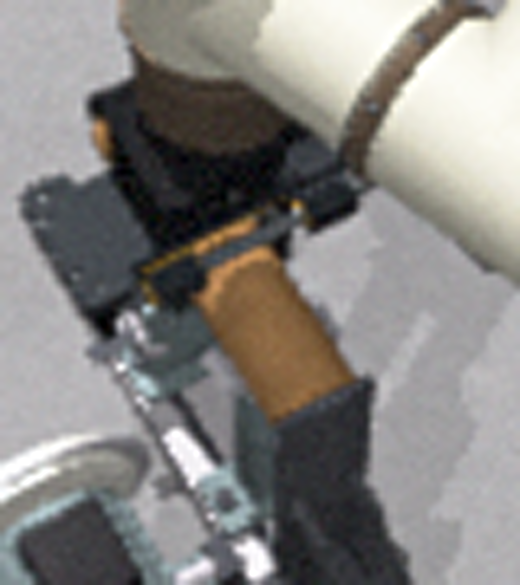

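View pics/t6.png

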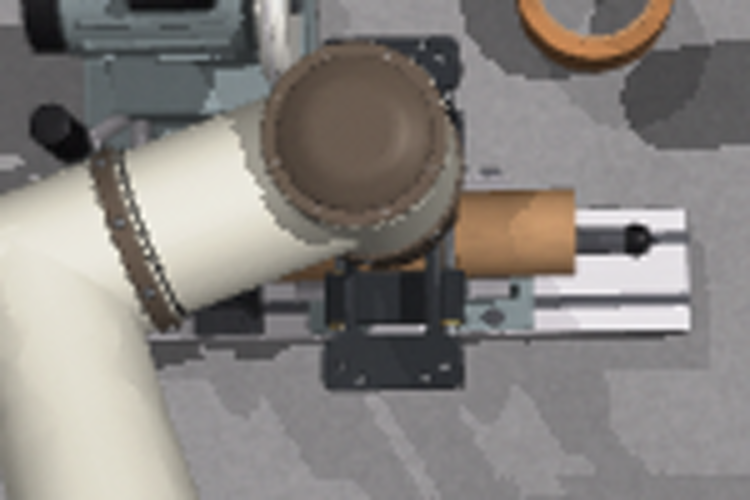

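The tube stopped at y=45.1 while the push rose to 11 N, and its end meets the plate at (325,400) in the crop. I ease the push, release and retreat upward.

Request:
carry_out(steps=[[[0,0,0],[1,0,0],40],[[0,0,0],[1,0,0],54],[[0,0,0],[1,0,0],60],[[0,0,0],[1,0,0],70],[[0,0,0],[1,0,0],87]])

```text
time_s: 13.2
ee_pos: [597.2, 47.9, 204.0]
tool_rot: [-2.216, 2.227, 0.001]
wrist_force: [1.1, -0.3, 0.1]
opening: 68.6
```

Request:
carry_out(steps=[[[0,0,0],[1,0,0],87],[[0,0,0],[1,0,0],87],[[0,0,0],[1,0,0],87]])

```text
time_s: 13.5
ee_pos: [597.1, 46.4, 204.4]
tool_rot: [-2.215, 2.227, 0.0]
wrist_force: [0.5, 0.5, 0.1]
opening: 85.6
```

```bash
python3 -c "
from h import *
plan([597.3,44.5,290],0.3);print(state()['ft_torque'])"
```

```text
t 13.5 pos [597.14  46.42 204.4 ] open 85.63640569152442 F [0.52 0.48 0.05] q [ 0.35  0.35 -0.09 -0.   -1.13 -0.35]
turn [-0.    0.01 -0.01] shift [  1.91  -0.17 -85.6 ]
[0.   0.14 0.04]
```

Request:
carry_out(steps=[[[0,0,0],[1,0,-15],87],[[0,0,0],[1,0,-40],87],[[0,0,0],[1,0,-80],87],[[0,0,0],[1,0,-110],87],[[0,0,0],[30,0,-120],87]])

```text
time_s: 14.0
ee_pos: [598.6, 18.1, 328.7]
tool_rot: [-2.215, 2.219, -0.007]
wrist_force: [-1.1, -1.5, -0.1]
opening: 86.9
```

Request:
carry_out(steps=[[[0,0,0],[40,10,0],87],[[0,0,0],[85,25,0],87],[[0,0,0],[130,40,0],87],[[0,0,0],[175,55,0],87],[[0,0,0],[220,70,0],87]])

```text
time_s: 14.5
ee_pos: [524.9, -204.8, 324.7]
tool_rot: [-2.215, 2.227, -0.001]
wrist_force: [1.1, -0.4, 0.3]
opening: 87.0
```

Request:
carry_out(steps=[[[0,0,0],[45,20,0],87],[[0,0,0],[85,40,0],87],[[0,0,0],[120,55,0],87],[[0,0,0],[120,55,0],87]])

```text
time_s: 14.9
ee_pos: [468.1, -326.3, 324.4]
tool_rot: [2.209, -2.233, 0.0]
wrist_force: [0.7, 0.6, -0.1]
opening: 86.9
```

```bash
python3 -c "
from h import *
print(state()['ee_pos'],state()['wrist_force'])
im=camera('scene');crop(im,265,170,355,260,6.5,'pics/s7.png');cv2.imwrite('pics/s7f.png',im[:,:,::-1])
im=camera('top');crop(im,225,130,375,230,5,'pics/t7.png');cv2.imwrite('pics/t7f.png',im[:,:,::-1])"
```

```text
[ 468.11 -326.31  324.39] [ 0.71  0.57 -0.05]
```

View pics/s7.png

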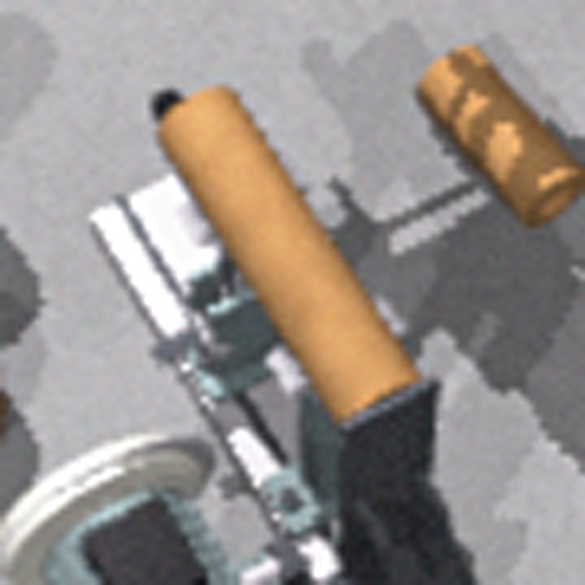

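View pics/t7.png

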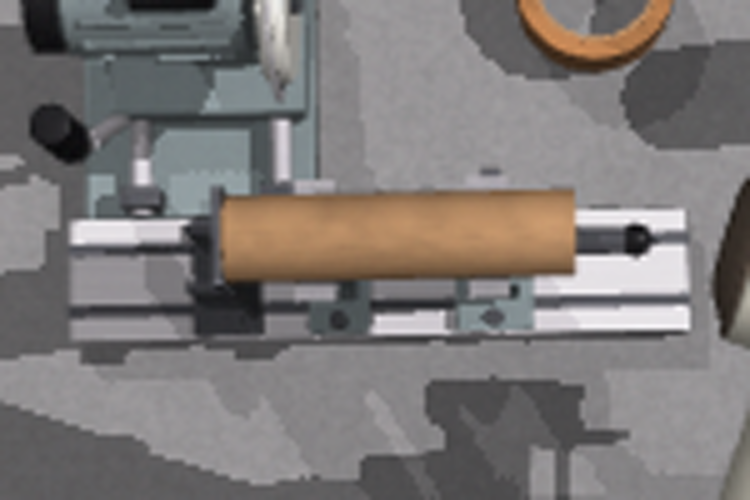

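View pics/s7f.png

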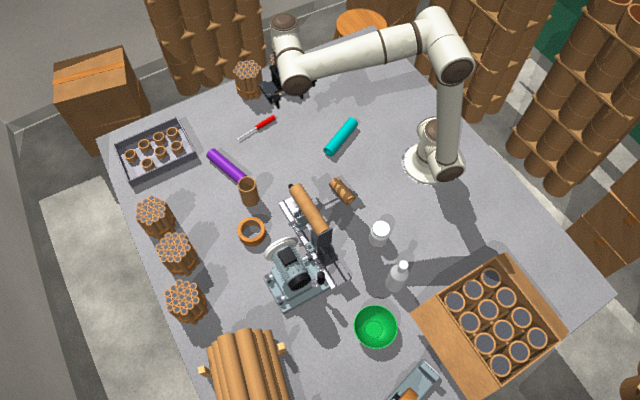

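The tube lies along both vees: top crop from (222,237) to (575,232), with the same 83 px width at both ends. The other things look unmoved. One last close check of the stop end.

```bash
python3 - <<'E'
from h import *
t=cv2.imread('pics/t7f.png')[:,:,::-1];s=cv2.imread('pics/s7f.png')[:,:,::-1]
a=cv2.resize(t[160:195,255:300,::-1],None,fx=8,fy=8,interpolation=2);b=cv2.resize(s[210:250,305:345,::-1],None,fx=7,fy=7,interpolation=2)
cv2.imwrite('pics/z7.png',np.hstack([a,b[:280]]))
C=lambda x,y:(225+x/5-.4,130+y/5-.4)
e=onplane("top",[C(222,196),C(222,279),C(575,190),C(575,273)],220);print(e)
D=lambda x,y:(265+x/6.5-.4,170+y/6.5-.4)
print(onplane("scene",[D(160,130),D(240,90),D(345,425),D(418,378)],222))
t0=cv2.imread('pics/top0.png')
d=cv2.absdiff(cv2.imread('pics/scene0.png'),cv2.imread('pics/s7f.png')).max(2)
print("bystander diffs(scene px box mean)",{k:round(float(d[y-8:y+8,x-8:x+8].mean()),1) for k,(x,y) in dict(wide=(248,192),tape=(251,231),jar=(380,232),bottle=(400,273),basin=(376,327),driver=(260,126),short=(342,190)).items()})
E
```

```text
[[620.33 147.7  220.  ]
 [572.44 148.23 220.  ]
 [619.25 -54.74 220.  ]
 [571.49 -53.69 220.  ]]
[[619.2  -54.5  222.  ]
 [570.11 -55.04 222.  ]
 [619.87 143.38 222.  ]
 [574.57 139.21 222.  ]]
bystander diffs(scene px box mean) {'wide': 5.1, 'tape': 4.4, 'jar': 1.9, 'bottle': 15.3, 'basin': 7.3, 'driver': 5.1, 'short': 42.0}
```

View pics/z7.png

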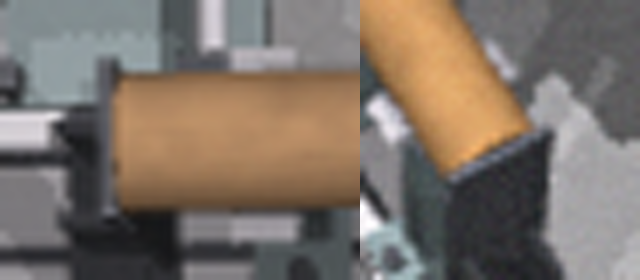

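```bash
python3 -c "
from rig import *
print(state()['time_s'],close_job())"
```

```text
the job is handed in; nothing more can be done
15.0 None
```

The job is handed in at 15.0 s, with every step done in the order asked.

- **Rest:** I lifted it about 45 mm by its handle and let it settle. The pictures show its vee 40 mm above where it started, level with the fixed vee.
- **Tube:** I gripped the long brown tube at mid-length, lowered it into both vees and slid it toward the stop. It stopped at tool y ≈ 45 mm as the push rose from 5 to 11 N.
- **Final check:** After release the tube's -y end had not moved. The tube lies along the station, and its end meets the stop plate. A dark line under a pixel wide shows there in the top view; I took it for shading, because the force had already shown contact.
- **Bystanders:** They look unmoved. The picture-difference check was high for the short tube (42) and raised for the bottle (15). I put both down to the arm's shadow, since the arm touched neither and the short tube is still at the same pixel.

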